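Find the rattling switch housing

ROBOT

A 6-joint arm with a two-finger parallel gripper is mounted at the origin on the work surface. World frame = base frame: x ahead of the robot, y to its left, z up, the work surface at z = 0. Lengths are in m, angles in rad, forces in N, time in s.
With the tool pointing down it reaches from about 0.225 to 0.875 m from the base axis. Payload 3.4 kg.
Tool frame: the origin (TCP) lies midway between the tips of the shut fingers; the grasp point (between the pads) lies 19 mm behind it; z points along the fingers, y is the line along which they close (so a half turn about z gives the same grasp; the last joint's range is limited). The gripper opens to 85 mm and grips with 20 to 120 N. Pads are 22 mm wide; open, the fingers measure 114 mm over their backs; the gripper's body (76 mm by 85 mm) begins 54 mm behind the grasp point. The pads swing forward as they close: fully open they stand 13 mm farther back than shut.
Start: joints at [-1.47, 0.276, 1.505, -0, 1.361, -0.121], TCP at [0.126, -0.561, 0.231] pointing down, gripper open.
Joint ranges: [-2.89, 2.89], [-0.75, 2.08], [0.22, 2.7], [-1.18, 4.32], [0.11, 2.71], [-2.7, 2.7]. Speed limits (rad/s): [2.57, 2.57, 3.14, 3.14, 3.14, 3.14].

INTERFACE

Orientations are given as a unit quaternion [w, x, y, z].
In Python, from rig import * gives the robot as it stands.
- The arm moves only by the tool apply_moves, never from a script. Its argument "steps" is one flat list of numbers, 4 for each row, row after row: the shift along the world's x, y, z in cm, then the turn about the world's z in degrees. A call has 1 to 8 rows; each row is the pose to reach, as a shift and turn from the pose commanded when the call began; what a row does not reach only later rows make up. A row lasts 1/12 s, in which the tool goes at most 41.7 mm and 7.16 degrees, less where a joint would pass 70% of its speed; a pose out of reach is approached as far as the arm can. A call with a gripper value outside its range is refused whole. "jaw" is the closure in counts, from 0 (fully open) to 255 (shut), set as the call begins (left out, the last holds). The fingers move at their own pace and stop on an object; "newtons" is the grip in N (left out, the last holds). Time passes only in rows, so rows that repeat a pose let the fingers close. It gives the time, the measured TCP pose, the force, the opening and the grip force at its end, in the units of the state.
- get_state(): the state, without advancing time (a new reading comes with each control period).
- get_image(name): name is "scene" or "side" or "wrist"; returns the picture (480x640x3 uint8, red, green, blue); there is no depth.
- calibration(name): a dict with "fx", "fy", "cx", "cy" (pixels), "xyz" and "rotation" of the camera in the world. Camera axes: x right, y up, looking along -z (the intrinsics and any distortion apply to the point x, -y, -z); pixel columns grow to the right and rows downward; lengths in m; the calibration is good to about 2 mm. The wrist camera is an equidistant fisheye: a pixel r from the principal point sees the ray r / f radians off the axis. A picture is of the moment at which its call begins: read the wrist's pose just before it. calibration takes no time and is no camera call; for the wrist camera it gives the pose at the moment of the call.
- sign_off(): hands the job in; it is judged then, once.
The state is a dict: "clock": time; "qpos": joint angles; "qd": joint speeds; "effort": joint torques, N m; "position": TCP position; "ee_rot": TCP orientation; "contact_force": force on the tool from outside, world axes, zero at the start; "moment": the same for the moment, N m; "width": finger opening in m; "gripper_force": force on a finger pad.
Only numpy, scipy, OpenCV 4.12 (cv2) and the standard library are available. Lean on these libraries where they do the work, as an engineer would, in place of code of your own. Each camera call takes 0.05 s, during which the arm holds its last target. There are 200 camera calls.

TASK

One of the three identical closed grey switch housings on the electronics bench has a loose ball inside that rattles when the box is shaken or tipped end to end; in the other two nothing moves. Find the rattling one and put it in the steel repair tray, flat on the tray's floor, lid up; leave the other two standing lid up on the bench, clear of the tray. Do not drop or throw any box.

Things in the scene. Friction and masses are not known exactly. Their poses are not given: they have to be found in the camera images.
- box_a_center (a point): First of three outwardly identical closed grey plastic switch housings loose on the bench: 130 mm long (its x), 56 wide (its y), 50 high, lid up (z), aluminium plate and four corner screws on the lid. The point is its centre, 25 mm above its underside. Grip it across the 56 mm width. About 0.4 kg, varying from box to box whatever is inside.
- box_b_center (a point): Second housing, outside as the first; point at its centre. Every housing holds the same 0.16 kg steel weight: in two it is held fast at the middle, in one (any of the three, chosen afresh each time) it is a loose ball that rolls freely along the box's length (x), up to 44 mm either side of the middle, and knocks on the ends.
- box_c_center (a point): Third housing, outside as the first; point at its centre. From outside nothing tells which one is loose: hold a box up, shake or tip it lengthwise, and feel the knocks, or the moment on the tool as the weight runs from one end to the other (up to 0.14 N m in all).
- tray: Open dark steel repair tray fixed to the bench, 210 mm long (its x) by 170 mm wide (its y), 25 mm high outside, walls and floor 5 mm thick, empty; origin at the centre of its underside on the bench. Inside 200 x 160 mm, so a box lies in it with its length along x
Not all that is in view belongs to the job. Leave any pink look-alike of the part that bears box_b_center alone. Leave any blue look-alike of the part that bears box_a_center alone.

How it is judged:
At the end, for the whole second after the job is handed in: The housing with the loose ball lies inside the tray on its floor, lid up and level within 6 degrees; the other two stand lid up (within 10 degrees) on the bench, their centres at least 105 mm from the tray's centre; all three are at rest and released (((distance between ball_center and box_a_center below 0.06 m and (x of box_a_center in the frame of tray between -0.08 and 0.08 m and y of box_a_center in the frame of tray between -0.065 and 0.065 m and height (world z) of box_a_center below 0.045 m and angle between box_a_center's own z axis and vertical below 0.1 rad) and (horizontal distance between box_b_center and tray above 0.105 m and height (world z) of box_b_center between 0.015 and 0.04 m and angle between box_b_center's own z axis and vertical below 0.17 rad) and (horizontal distance between box_c_center and tray above 0.105 m and height (world z) of box_c_center between 0.015 and 0.04 m and angle between box_c_center's own z axis and vertical below 0.17 rad)) or (distance between ball_center and box_b_center below 0.06 m and (x of box_b_center in the frame of tray between -0.08 and 0.08 m and y of box_b_center in the frame of tray between -0.065 and 0.065 m and height (world z) of box_b_center below 0.045 m and angle between box_b_center's own z axis and vertical below 0.1 rad) and (horizontal distance between box_a_center and tray above 0.105 m and height (world z) of box_a_center between 0.015 and 0.04 m and angle between box_a_center's own z axis and vertical below 0.17 rad) and (horizontal distance between box_c_center and tray above 0.105 m and height (world z) of box_c_center between 0.015 and 0.04 m and angle between box_c_center's own z axis and vertical below 0.17 rad)) or (distance between ball_center and box_c_center below 0.06 m and (x of box_c_center in the frame of tray between -0.08 and 0.08 m and y of box_c_center in the frame of tray between -0.065 and 0.065 m and height (world z) of box_c_center below 0.045 m and angle between box_c_center's own z axis and vertical below 0.1 rad) and (horizontal distance between box_a_center and tray above 0.105 m and height (world z) of box_a_center between 0.015 and 0.04 m and angle between box_a_center's own z axis and vertical below 0.17 rad) and (horizontal distance between box_b_center and tray above 0.105 m and height (world z) of box_b_center between 0.015 and 0.04 m and angle between box_b_center's own z axis and vertical below 0.17 rad))) and linear speed of each of box_a, box_b, box_c below 0.02 m/s); the robot touches nothing.
It fails at once if a box is dropped or thrown: it moves faster than 0.7 m/s with the fingers off it ((linear speed of box_a above 0.7 m/s and contact force between the fingers and box_a below 0.05 N) or (linear speed of box_b above 0.7 m/s and contact force between the fingers and box_b below 0.05 N) or (linear speed of box_c above 0.7 m/s and contact force between the fingers and box_c below 0.05 N)).
It also fails if it takes over 72 s, if anything falls off the work surface, if the arm or the gripper's body presses on something with over 40 N, if the wrist force passes 120 N, or if a joint passes its speed limit or range.

## Working session

There is one attempt and no reset: what is moved stays moved. The work goes in short steps, Python scripts to look and compute and a tool call to move; the robot and the scene stay as the last step left them, time stands still between calls to the robot, and variables do not carry over. Pictures are saved under pics/ and viewed, at most 10 in all, crops included, and the job is handed in when it is done.

Besides the shell and the picture viewer there is one more tool, called after "Emit:" by a JSON object that holds its "method" and its "body". apply_moves: Moves the arm, as the interface text tells. Its arguments: {"type":"object","properties":{"steps":{"type":"array","items":{"type":"number"}},"jaw":{"type":"number"},"newtons":{"type":"number"}},"required":["steps"]}

```bash
mkdir -p pics; ls
python3 - <<'E'
from rig import *
import cv2,numpy as np
s=get_state();print({k:np.round(v,3) for k,v in s.items()})
for n in("scene","side"):
    cv2.imwrite(f"pics/{n}0.png",cv2.cvtColor(get_image(n),cv2.COLOR_RGB2BGR))
    c=calibration(n);print(n,{k:np.round(v,3).tolist() if k!='name' else v for k,v in c.items()})
E
```

```text
pics
{'clock': np.float64(0.0), 'qpos': array([-1.47 ,  0.277,  1.506,  0.   ,  1.361, -0.121]), 'qd': array([-0.   ,  0.   ,  0.   ,  0.001, -0.002, -0.001]), 'effort': array([-1.0000e-03, -4.1678e+01, -2.4581e+01, -0.0000e+00,  1.1000e-02,
       -0.0000e+00]), 'position': array([ 0.126, -0.56 ,  0.23 ]), 'ee_rot': array([-0.001,  0.994,  0.111,  0.   ]), 'contact_force': array([ 0.884,  0.094, -0.92 ]), 'moment': array([ 0.041,  0.019, -0.019]), 'gripper_force': np.float64(0.0), 'width': np.float64(0.085)}
scene {'fx': 519.472, 'fy': 519.472, 'cx': 328.93, 'cy': 234.804, 'xyz': [0.999, 0.54, 0.527], 'rotation': [0.343, 0.185, 0.451, 0.803]}
side {'fx': 561.733, 'fy': 561.733, 'cx': 324.248, 'cy': 238.016, 'xyz': [0.407, -0.566, 0.729], 'rotation': [0.937, 0.347, -0.022, -0.042]}
```

View pics/scene0.png

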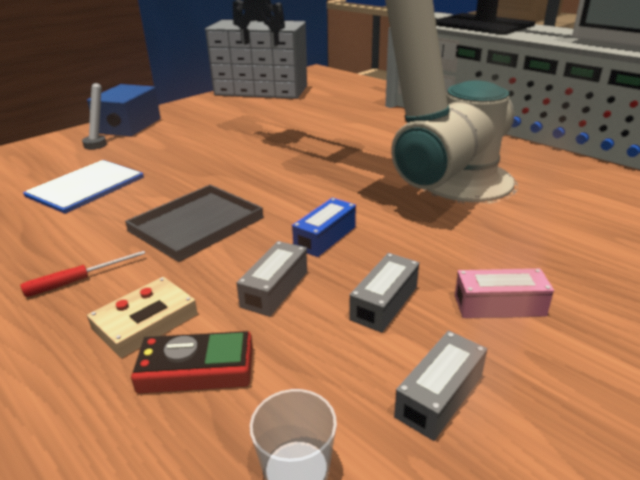

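View pics/side0.png

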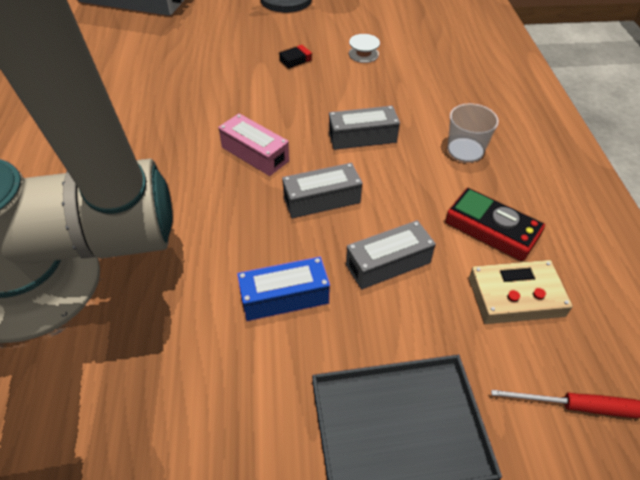

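The scene view shows three grey housings with plates near (273,268), (387,276) and (444,366). The tray rim corners are near (128,222), (208,188), (263,212) and (180,255). In the side view the plates are near (390,245), (323,181) and (363,118). The blue and pink look-alikes stand alongside.

```bash
cat > h.py <<'E'
from rig import *
import cv2,numpy as np
from scipy.spatial.transform import Rotation as R
def ray(c,px):
    px=np.atleast_2d(px).astype(float)
    d=np.c_[(px[:,0]-c['cx'])/c['fx'],-(px[:,1]-c['cy'])/c['fy'],-np.ones(len(px))]
    return np.array(c['xyz']),R.from_quat(c['rotation'],scalar_first=True).apply(d)
def plane(c,px,z):
    o,d=ray(c,px); return (o+d*((z-o[2])/d[:,2])[:,None])
def tri(c1,p1,c2,p2):
    o1,d1=ray(c1,p1);o2,d2=ray(c2,p2)
    A=np.c_[d1[0],-d2[0]];t=np.linalg.lstsq(A,o2-o1,rcond=None)[0]
    a=o1+t[0]*d1[0];b=o2+t[1]*d2[0];return (a+b)/2,np.linalg.norm(a-b)
def plates(name,img,seeds,z=.05):
    c=calibration(name);g=img.min(2);out=[]
    for s in seeds:
        x,y=s;m=(g>g[y-2:y+3,x-2:x+3].mean()*.82).astype(np.uint8)
        _,l,st,ce=cv2.connectedComponentsWithStats(m,connectivity=4)
        k=l[y,x];cn=max(cv2.findContours((l==k).astype(np.uint8),0,1)[0],key=len)[:,0]
        w=plane(c,cn,z)[:,:2];(cx,cy),(a,b),_=r=cv2.minAreaRect((w*1000).astype(np.float32))
        bp=cv2.boxPoints(r);e=[bp[1]-bp[0],bp[2]-bp[1]];e=max(e,key=np.linalg.norm)
        out.append((ce[k],np.round([cx,cy,a,b,np.degrees(np.arctan2(e[1],e[0]))%180],1)))
    return c,out
E
python3 - <<'E'
from h import *
I={n:cv2.cvtColor(cv2.imread(f"pics/{n}0.png"),cv2.COLOR_BGR2RGB) for n in("scene","side")}
c1,a=plates("scene",I["scene"],[(273,268),(387,276),(444,366),(325,215),(505,281)])
c2,b=plates("side",I["side"],[(390,245),(323,181),(363,118),(283,278),(254,134)])
for u,v in zip(a,b): print(u[1],v[1],*tri(c1,u[0],c2,v[0]))
T=plane(c1,[(128,222),(208,188),(263,212),(180,255)],.025);print(T,T.mean(0))
print([np.linalg.norm(T[i]-T[i-1]) for i in range(4)])
print(plane(c2,[(314,376),(460,359),(497,474)],.025))
print(tri(c1,(263,212),c2,(314,376)), tri(c1,(180,255),c2,(460,359)))
E
```

```text
[571.   -8.6  84.   30.   19.1] [573.7  -6.   83.6  30.1  19.7] [ 0.57321625 -0.00734614  0.05056437] 0.001159394879832074
[475.5 146.7  83.8  30.   12.6] [477.6 150.   83.6  30.4  12.6] [0.47772044 0.14814398 0.05093226] 0.0013224231151577326
[573.6 316.7  83.6  30.    5.3] [575.8 320.4  84.5  30.7   5.1] [0.57595813 0.31795688 0.05099115] 0.0018097652250347932
[397.9 -61.7  82.5  29.2   9.6] [399.9 -59.6  83.3  28.8   9.4] [ 0.39979108 -0.06059168  0.05060365] 0.0010318834927718508
[355.8 282.6  37.7  89.4 135.8] [358.2 286.9  32.3  86.1 135.3] [0.35894912 0.28386194 0.05189061] 3.9520481333413205e-05
[[ 0.64879849 -0.35015347  0.025     ]
 [ 0.45694738 -0.35971864  0.025     ]
 [ 0.44433999 -0.18864045  0.025     ]
 [ 0.64262954 -0.17550082  0.025     ]] [ 0.54817885 -0.26850334  0.025     ]
[np.float64(0.17476155775387803), np.float64(0.19208940954867795), np.float64(0.17154209832802908), np.float64(0.1987244129684306)]
[[ 0.4343129  -0.20982884  0.025     ]
 [ 0.6399042  -0.20191581  0.025     ]
 [ 0.64580355 -0.35899424  0.025     ]]
(array([ 0.43389675, -0.20395725,  0.01457155]), np.float64(0.001982329217018309)) (array([ 0.63905573, -0.19395834,  0.01395776]), np.float64(0.010059592484037466))
```

Run:
```python
import cv2,numpy as np
a=cv2.imread("pics/scene0.png")[180:265,115:275];b=cv2.imread("pics/side0.png")[345:480,300:510]
a=cv2.resize(a,None,fx=4,fy=4);b=cv2.resize(b,(640,411))[:255]
a=cv2.convertScaleAbs(a,alpha=2);b=cv2.convertScaleAbs(b,alpha=2)
cv2.imwrite("pics/tray.png",np.vstack([a,b]))
```

```text
(no output)
```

View pics/tray.png

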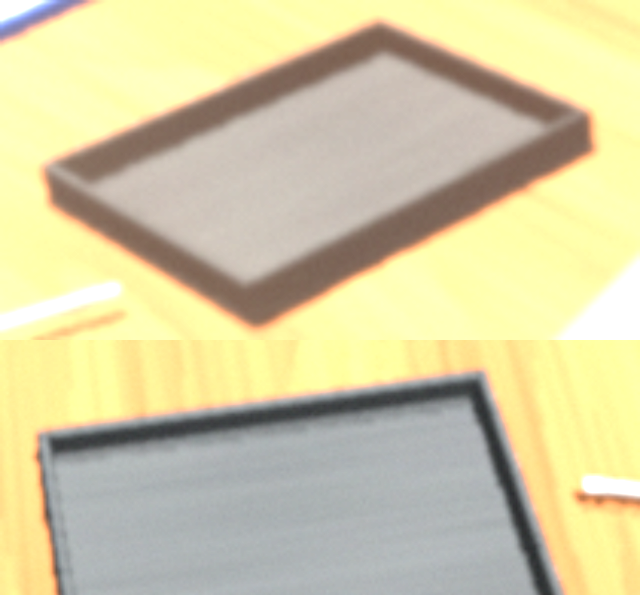

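Emit:
{"method": "apply_moves", "body": {"steps": [2.5, 3.1, 0, 1, 5, 6.2, 0, 2, 7.5, 9.3, 0, 3, 10, 12.4, 0, 4, 12.5, 15.5, 0, 5, 15, 18.6, 0, 6, 17.5, 21.7, 0, 6.7, 20, 24.8, 0, 6.7], "jaw": 0}}

```text
clock: 0.77
position: [0.3271, -0.311, 0.2311]
ee_rot: [-0.0, 0.986, 0.169, -0.0]
contact_force: [0.3, -0.4, 0.3]
width: 0.0853
gripper_force: 0.0
```

The tray crop gives rim corners in the scene image at about (126,223), (210,185.5), (263,208.7) and (177.5,253). In the side image they are at about (314,377) and (459,356.5).

Emit:
{"method": "apply_moves", "body": {"steps": [3, 3.8, 0, 0, 6, 7.6, 0, 0, 9, 11.4, 0, 0, 12, 15.2, 0, 0, 15, 18.6, 0, 0, 18, 22, 0, 0, 21, 26, 0, 0, 24.2, 30, 0, 0]}}

```text
clock: 1.43
position: [0.5367, -0.0517, 0.231]
ee_rot: [0.0, 0.986, 0.169, -0.0]
contact_force: [0.6, -0.6, 0.2]
width: 0.0852
gripper_force: 0.0
```

Run:
```python
from h import *
c1=calibration("scene");c2=calibration("side")
T=plane(c1,[(126.3,223),(210,185.5),(263,208.7),(177.5,253)],.025);print(T.round(4),T.mean(0))
print([np.linalg.norm(T[i]-T[i-1]) for i in range(4)])
print(plane(c2,[(314,377),(459,356.5),(497,474)],.025).round(4))
print(tri(c1,(263,208.7),c2,(314,377)), tri(c1,(177.5,253),c2,(459,356.5)))
s=get_state();print(s['position'],s['ee_rot'],s['moment'],s['clock'])
# wrist check
im=get_image("wrist");cv2.imwrite("pics/w1.png",cv2.cvtColor(im,cv2.COLOR_RGB2BGR))
```

```text
[[ 0.6529 -0.349   0.025 ]
 [ 0.4468 -0.3668  0.025 ]
 [ 0.4355 -0.1992  0.025 ]
 [ 0.6422 -0.1842  0.025 ]] [ 0.54436811 -0.27481644  0.025     ]
[np.float64(0.16507631299408118), np.float64(0.206912135940797), np.float64(0.16795129009885723), np.float64(0.20718485933529987)]
[[ 0.4342 -0.2113  0.025 ]
 [ 0.6395 -0.198   0.025 ]
 [ 0.6458 -0.359   0.025 ]]
(array([ 0.43237956, -0.20725385,  0.01984677]), np.float64(0.004833745810937871)) (array([ 0.639649  , -0.19394504,  0.01902683]), np.float64(0.004027259835859082))
[ 0.53667022 -0.05168345  0.23103016] [ 5.68558750e-05  9.85654136e-01  1.68777498e-01 -2.77894453e-04] [ 0.00781882 -0.04275708  0.01232529] 1.4333
```

View pics/w1.png

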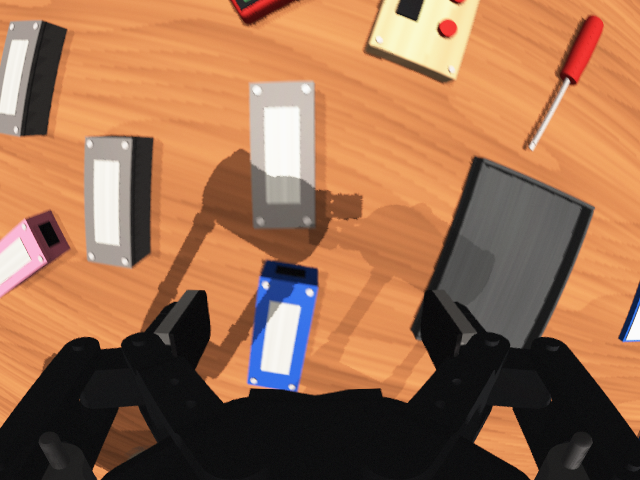

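The wrist view shows box 1 straight ahead around (282,155) and aligned with the tool. The blue look-alike is at (283,325) and the tray at (510,255), and the way down is clear.

Emit:
{"method": "apply_moves", "body": {"steps": [1.8, 2.2, 0, 0, 3.6, 4.5, 0, 0, 3.6, 4.5, -4, 0, 3.6, 4.5, -8, 0, 3.6, 4.5, -12, 0, 3.6, 4.5, -16, 0, 3.6, 4.5, -19.5, 0, 3.6, 4.5, -22.1, 0]}}

```text
clock: 2.15
position: [0.5696, -0.0086, 0.007]
ee_rot: [-0.001, 0.986, 0.169, -0.002]
contact_force: [0.3, -0.2, -0.4]
width: 0.0859
gripper_force: 0.0
```

Emit:
{"method": "apply_moves", "body": {"steps": [0, 0, 0, 0, 0, 0, 0, 0, 0, 0, 0, 0, 0, 0, 0, 0, 0, 0, 0, 0, 0, 0, 0, 0, 0, 0, 0, 0, 0, 0, 0, 0], "jaw": 255, "newtons": 60}}

```text
clock: 2.82
position: [0.5723, -0.0087, 0.0112]
ee_rot: [0.0, 0.986, 0.169, 0.001]
contact_force: [-0.4, 1.0, 0.4]
width: 0.0554
gripper_force: 65.2
```

Emit:
{"method": "apply_moves", "body": {"steps": [0, 0, 1, 0, 0, 0, 3.5, 0, 0, 0, 7, 0, 0, 0, 10, 0, 0, 0, 12, 0, 0, 0, 12, 0, 0, 0, 12, 0, 0, 0, 12, 0]}}

```text
clock: 3.48
position: [0.5705, -0.0085, 0.129]
ee_rot: [-0.0, 0.986, 0.169, -0.001]
contact_force: [-0.7, -0.1, -4.7]
width: 0.0554
gripper_force: 65.2
```

```bash
cat > m.py <<'E'
from h import *
import sys
yaw=np.radians(float(sys.argv[1]));ax=np.array([np.cos(yaw),np.sin(yaw),0]);ay=np.array([-np.sin(yaw),np.cos(yaw),0])
for i in range(4):
    s=get_state();m=s['moment'];f=s['contact_force']
    print(s['clock'],'M box x,y:',np.round([m@ax,m@ay],4),'F',f.round(2),'pos',s['position'].round(4),round(float(s['width']),4))
    get_image("wrist")
E
python3 m.py 19.4
```

```text
3.4833 M box x,y: [0.0103 0.0347] F [-0.7  -0.05 -4.74] pos [ 0.5705 -0.0085  0.129 ] 0.0554
3.5333 M box x,y: [-0.0007  0.0146] F [-1.15 -0.85 -4.39] pos [ 0.5702 -0.0085  0.1284] 0.0554
3.5833 M box x,y: [0.0037 0.0226] F [-0.28 -0.63 -3.44] pos [ 0.5702 -0.0085  0.1282] 0.0554
3.6333 M box x,y: [ 0.0164 -0.0071] F [ 0.14  0.23 -3.53] pos [ 0.5705 -0.0085  0.1283] 0.0554
```

Emit:
{"method": "apply_moves", "body": {"steps": [-1, -0.35, 0, 0, -3, -1.05, 0, 0, -6, -2.1, 0, 0, -9.5, -3.35, 0, 0, -13.3, -4.7, 0, 0, -13.3, -4.7, 0, 0, -13.3, -4.7, 0, 0, -13.3, -4.7, 0, 0]}}

```text
clock: 4.35
position: [0.4389, -0.056, 0.1305]
ee_rot: [0.0, 0.986, 0.168, 0.001]
contact_force: [0.2, 0.6, -4.1]
width: 0.0553
gripper_force: 65.6
```

```bash
sed -i 's/range(4)/range(7)/' m.py; python3 m.py 19.4
```

```text
4.35 M box x,y: [-0.0139 -0.0883] F [ 0.16  0.62 -4.09] pos [ 0.4389 -0.056   0.1305] 0.0553
4.4 M box x,y: [ 0.0026 -0.0314] F [-0.06 -0.06 -4.22] pos [ 0.4397 -0.056   0.1306] 0.0553
4.45 M box x,y: [ 0.0111 -0.026 ] F [-0.83  0.75 -3.78] pos [ 0.44   -0.0559  0.1306] 0.0554
4.5 M box x,y: [-0.0301  0.0766] F [-0.29  0.03 -4.41] pos [ 0.4401 -0.0558  0.1305] 0.0554
4.55 M box x,y: [-0.0078 -0.0348] F [ 0.12 -0.24 -3.89] pos [ 0.44   -0.0557  0.1304] 0.0553
4.6 M box x,y: [0.0178 0.0566] F [-0.23  0.09 -3.89] pos [ 0.4398 -0.0556  0.1303] 0.0554
4.65 M box x,y: [-0.0003 -0.0281] F [ 0.33 -1.37 -4.32] pos [ 0.4397 -0.0556  0.1302] 0.055
```

Emit:
{"method": "apply_moves", "body": {"steps": [1, 0.35, 0, 0, 3, 1.05, 0, 0, 6, 2.1, 0, 0, 9.5, 3.35, 0, 0, 13.3, 4.7, 0, 0, 13.3, 4.7, 0, 0, 13.3, 4.7, 0, 0, 13.3, 4.7, 0, 0]}}

```text
clock: 5.37
position: [0.5719, -0.0081, 0.1294]
ee_rot: [-0.0, 0.986, 0.169, -0.001]
contact_force: [-0.7, 0.0, -4.8]
width: 0.0552
gripper_force: 66.0
```

```bash
python3 m.py 19.4
```

```text
5.3667 M box x,y: [ 0.0314 -0.0199] F [-0.74  0.03 -4.79] pos [ 0.5719 -0.0081  0.1294] 0.0552
5.4167 M box x,y: [-0.0097  0.0125] F [-0.56 -0.13 -4.73] pos [ 0.5712 -0.0084  0.1296] 0.055
5.4667 M box x,y: [-0.0021  0.0374] F [-0.24 -0.29 -3.21] pos [ 0.5709 -0.0086  0.1298] 0.0553
5.5167 M box x,y: [-0.0323 -0.0585] F [-0.51 -0.05 -3.71] pos [ 0.571  -0.0087  0.1301] 0.0556
5.5667 M box x,y: [-0.0164 -0.0035] F [-0.14  0.11 -3.64] pos [ 0.571  -0.0089  0.1303] 0.0555
5.6167 M box x,y: [-0.0329 -0.0151] F [ 0.36  0.35 -3.85] pos [ 0.5712 -0.0089  0.1305] 0.0554
5.6667 M box x,y: [-0.0052 -0.0118] F [ 1.43 -0.42 -4.32] pos [ 0.5713 -0.009   0.1306] 0.0556
```

```bash
cat > m.py <<'E'
from h import *
import sys
yaw=np.radians(float(sys.argv[1]));n=int(sys.argv[2]);ax=np.array([np.cos(yaw),np.sin(yaw),0]);ay=np.array([-np.sin(yaw),np.cos(yaw),0])
M=[];F=[]
for i in range(n):
    s=get_state();m=s['moment'];M.append([m@ax,m@ay]);F.append(s['contact_force'][2]);get_image("wrist")
M=np.array(M);print(s['clock'],'My',(M[:,1]*1000).round().astype(int).tolist(),'mean',M.mean(0).round(4),'std',M.std(0).round(4),'Fz',np.mean(F).round(2),'pos',s['position'].round(4))
E
python3 m.py 19.4 14
```

```text
6.3667 My [16, 54, -8, 6, -29, -26, -31, -8, -20, -15, -63, 18, -15, 9] mean [-0.0059 -0.0079] std [0.0178 0.0268] Fz -4.0 pos [ 0.572  -0.0087  0.1303]
```

Emit:
{"method": "apply_moves", "body": {"steps": [-4, -1.4, 0, 0, -8, -2.8, 0, 0, -8, -2.8, 0, 0, -8, -2.8, 0, 0, -8, -2.8, 0, 0, -8, -2.8, 0, 0, -8, -2.8, 0, 0, -8, -2.8, 0, 0]}}

```text
clock: 7.08
position: [0.493, -0.0366, 0.1304]
ee_rot: [0.0, 0.986, 0.169, 0.0]
contact_force: [0.2, 0.2, -4.3]
width: 0.0553
gripper_force: 66.1
```

```bash
python3 m.py 19.4 14
```

```text
7.7333 My [-96, 100, -74, -24, -31, -28, -6, -10, 9, 17, 33, 43, -42, 19] mean [ 0.0083 -0.0064] std [0.0323 0.0478] Fz -4.18 pos [ 0.4919 -0.0367  0.1303]
```

Emit:
{"method": "apply_moves", "body": {"steps": [2.5, 0.9, 0, 0, 5.5, 1.9, 0, 0, 8, 2.8, -2, 0, 8, 2.8, -5, 0, 8, 2.8, -8, 0, 8, 2.8, -10, 0, 8, 2.8, -11.2, 0, 8, 2.8, -11.8, 0]}}

```text
clock: 8.45
position: [0.57, -0.0083, 0.011]
ee_rot: [-0.001, 0.986, 0.169, -0.003]
contact_force: [-13.0, 2.6, 47.0]
width: 0.0555
gripper_force: 71.6
```

Emit:
{"method": "apply_moves", "body": {"steps": [0, 0, 0, 0, 0, 0, 0, 0]}}

```text
clock: 8.62
position: [0.5726, -0.0088, 0.0127]
ee_rot: [0.0, 0.986, 0.169, 0.001]
contact_force: [-0.3, 0.1, -4.2]
width: 0.0554
gripper_force: 66.3
```

```bash
python3 m.py 19.4 2
```

```text
8.6667 My [8, 26] mean [0.0425 0.017 ] std [0.027  0.0093] Fz -4.46 pos [ 0.5728 -0.0089  0.0128]
```

Emit:
{"method": "apply_moves", "body": {"steps": [0, 0, -0.1, 0, 0, 0, -0.15, 0, 0, 0, -0.15, 0]}}

```text
clock: 8.97
position: [0.5724, -0.0088, 0.0113]
ee_rot: [0.0, 0.986, 0.169, 0.0]
contact_force: [0.5, 0.7, -1.8]
width: 0.0553
gripper_force: 66.7
```

Emit:
{"method": "apply_moves", "body": {"steps": [0, 0, 0, 0, 0, 0, 0, 0, 0, 0, 0, 0, 0, 0, 0, 0, 0, 0, 0, 0], "jaw": 0}}

```text
clock: 9.38
position: [0.5721, -0.0087, 0.011]
ee_rot: [0.0, 0.986, 0.169, 0.0]
contact_force: [0.3, -0.6, 0.5]
width: 0.0851
gripper_force: 0.0
```

Emit:
{"method": "apply_moves", "body": {"steps": [0, 0, 4, 0, 0, 0, 8, 0, -1, 1.5, 10.5, -1, -3, 5, 11, -3, -5, 8.5, 11, -5, -7, 12, 11, -6.8, -8.7, 14.5, 11, -6.8, -9.5, 15.7, 11, -6.8]}}

```text
clock: 10.05
position: [0.4739, 0.1509, 0.121]
ee_rot: [-0.001, 0.994, 0.111, -0.001]
contact_force: [0.1, -0.1, 0.4]
width: 0.0855
gripper_force: 0.0
```

Emit:
{"method": "apply_moves", "body": {"steps": [0, 0, 0, 0, 0, 0, -3, 0, 0, 0, -6, 0, 0, 0, -8.5, 0, 0, 0, -10, 0, 0, 0, -10.9, 0, 0, 0, -11, 0, 0, 0, -11, 0]}}

```text
clock: 10.72
position: [0.4775, 0.1479, 0.0107]
ee_rot: [0.0, 0.994, 0.11, -0.0]
contact_force: [-0.1, 0.5, -0.8]
width: 0.0857
gripper_force: 0.0
```

Emit:
{"method": "apply_moves", "body": {"steps": [0, 0, 0, 0, 0, 0, 0, 0, 0, 0, 0, 0, 0, 0, 0, 0, 0, 0, 0, 0, 0, 0, 0, 0], "jaw": 255, "newtons": 60}}

```text
clock: 11.22
position: [0.4783, 0.1482, 0.0122]
ee_rot: [0.0, 0.994, 0.11, 0.002]
contact_force: [0.7, -2.5, 6.1]
width: 0.0555
gripper_force: 65.4
```

Emit:
{"method": "apply_moves", "body": {"steps": [0, 0, 1, 0, 0, 0, 3.5, 0, 0, 0, 7, 0, 0, 0, 10, 0, 0, 0, 12, 0, 0, 0, 12, 0, 0, 0, 12, 0, 0, 0, 12, 0]}}

```text
clock: 11.88
position: [0.4753, 0.1481, 0.1292]
ee_rot: [0.0, 0.994, 0.11, -0.002]
contact_force: [-0.2, -0.0, -4.1]
width: 0.0553
gripper_force: 64.9
```

```bash
python3 m.py 12.6 12
```

```text
12.4333 My [-44, 13, -24, -31, -5, -12, -28, -2, -15, -37, 32, 18] mean [ 0.0061 -0.0113] std [0.024  0.0225] Fz -3.9 pos [0.4769 0.1483 0.1307]
```

Emit:
{"method": "apply_moves", "body": {"steps": [4.1, 0.9, 0, 0, 8.2, 1.8, 0, 0, 8.2, 1.8, 0, 0, 8.2, 1.8, 0, 0, 8.2, 1.8, 0, 0, 8.2, 1.8, 0, 0, 8.2, 1.8, 0, 0, 8.2, 1.8, 0, 0]}}

```text
clock: 13.15
position: [0.5579, 0.1661, 0.131]
ee_rot: [0.0, 0.994, 0.11, -0.0]
contact_force: [-0.8, -0.0, -3.6]
width: 0.0553
gripper_force: 65.8
```

```bash
python3 m.py 12.6 14
```

```text
13.8 My [52, 74, 60, 37, 85, 87, 34, 82, 56, 40, 96, 72, 34, 65] mean [-0.0007  0.0625] std [0.0205 0.0203] Fz -3.88 pos [0.559  0.1663 0.1308]
```

Emit:
{"method": "apply_moves", "body": {"steps": [-4.1, -0.9, 0, 0, -8.2, -1.8, 0, 0, -8.2, -1.8, 0, 0, -8.2, -1.8, 0, 0, -8.2, -1.8, 0, 0, -8.2, -1.8, 0, 0, -8.2, -1.8, 0, 0, -8.2, -1.8, 0, 0]}}

```text
clock: 14.52
position: [0.4785, 0.1485, 0.1311]
ee_rot: [-0.0, 0.994, 0.11, 0.001]
contact_force: [0.1, -0.2, -3.5]
width: 0.0553
gripper_force: 65.8
```

```bash
python3 m.py 12.6 14
```

```text
15.1667 My [-73, -89, -115, -67, -36, -81, -51, -55, -80, -113, -64, -64, -79, -65] mean [-0.0113 -0.0735] std [0.0244 0.0211] Fz -3.92 pos [0.4769 0.1483 0.1308]
```

Box 2 is the rattler. Its moment about the width flips from +0.063 to −0.074 N m after opposite jerks, while box 1 stayed near 0. I'm carrying box 2 to the tray.

Emit:
{"method": "apply_moves", "body": {"steps": [0.2, -1, 0, -1, 0.6, -3.5, 0, -2, 1.1, -7, 0, -3, 1.6, -10.5, 0, -4, 2.1, -14, 0, -5, 2.7, -18, 0, -6, 3.3, -22, 0, -7, 3.9, -26, 0, -8.4]}}

```text
clock: 15.88
position: [0.5157, -0.1143, 0.131]
ee_rot: [0.0, 0.999, 0.036, 0.0]
contact_force: [0.2, -0.4, -4.1]
width: 0.0551
gripper_force: 65.9
```

Emit:
{"method": "apply_moves", "body": {"steps": [0.6, -4, 0, 0, 1.2, -8, 0, 0, 1.7, -11.5, 0, 0, 2.1, -14.2, 0, 0, 2.4, -16, 0, 0, 2.5, -16.9, 0, 0, 2.5, -16.9, 0, 0, 2.5, -16.9, 0, 0]}}

```text
clock: 16.55
position: [0.5403, -0.2795, 0.1305]
ee_rot: [-0.001, 0.999, 0.036, -0.001]
contact_force: [-0.4, 1.3, -3.6]
width: 0.0555
gripper_force: 65.9
```

Run:
```python
from h import *
s=get_state();print(s['position'],2*np.degrees(np.arctan2(s['ee_rot'][2],s['ee_rot'][1])))
a=get_image("scene")[150:360,80:480];b=get_image("side")[200:,200:560]
cv2.imwrite("pics/t2.png",cv2.cvtColor(np.vstack([a,b[:,:400] if b.shape[1]==400 else cv2.copyMakeBorder(b,0,0,0,40,0)]),cv2.COLOR_RGB2BGR))
```

```text
[ 0.54033875 -0.27954601  0.13045319] 4.178005660785588
```

View pics/t2.png

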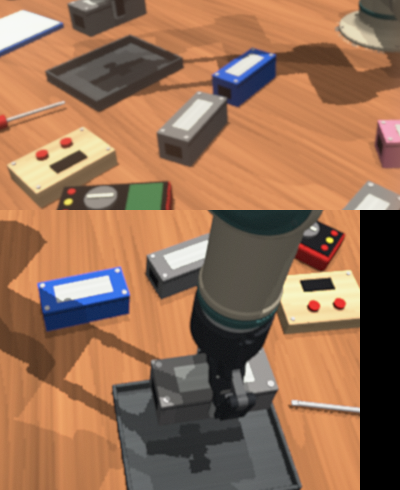

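The box hangs level over the tray and is aligned with it. Its shadow falls inside the tray walls, so I'm lowering it.

Emit:
{"method": "apply_moves", "body": {"steps": [0, 0, -1.5, 0, 0, 0, -4, 0, 0, 0, -6.5, 0, 0, 0, -8.5, 0, 0, 0, -9.7, 0, 0, 0, -10.2, 0, 0, 0, -10.4, 0, 0, 0, -10.4, 0]}}

```text
clock: 17.32
position: [0.5413, -0.2798, 0.0271]
ee_rot: [0.0, 0.999, 0.037, 0.0]
contact_force: [-0.4, -0.2, -3.2]
width: 0.0551
gripper_force: 65.9
```

Emit:
{"method": "apply_moves", "body": {"steps": [0, 0, -0.2, 0, 0, 0, -0.4, 0, 0, 0, -0.6, 0, 0, 0, -0.75, 0, 0, 0, -0.85, 0, 0, 0, -0.85, 0, 0, 0, -0.85, 0]}}

```text
clock: 17.9
position: [0.5409, -0.2808, 0.0183]
ee_rot: [0.0, 0.999, 0.037, -0.0]
contact_force: [0.0, 0.1, -3.7]
width: 0.0552
gripper_force: 65.9
```

Emit:
{"method": "apply_moves", "body": {"steps": [0, 0, -0.05, 0, 0, 0, -0.1, 0, 0, 0, -0.1, 0, 0, 0, -0.1, 0]}}

```text
clock: 18.23
position: [0.541, -0.2808, 0.0174]
ee_rot: [0.0, 0.999, 0.037, 0.0]
contact_force: [-1.3, 0.0, -3.9]
width: 0.0552
gripper_force: 66.1
```

Emit:
{"method": "apply_moves", "body": {"steps": [0, 0, -0.05, 0, 0, 0, -0.1, 0, 0, 0, -0.1, 0, 0, 0, -0.1, 0]}}

```text
clock: 18.57
position: [0.541, -0.2808, 0.0173]
ee_rot: [0.0, 0.999, 0.037, 0.0]
contact_force: [-2.5, 1.8, 5.5]
width: 0.0549
gripper_force: 66.9
```

In contact with the tray floor (+5.5 N). Releasing and retreating.

Emit:
{"method": "apply_moves", "body": {"steps": [0, 0, 0, 0, 0, 0, 0, 0, 0, 0, 0, 0, 0, 0, 0, 0, 0, 0, 0, 0, 0, 0, 0, 0], "jaw": 0}}

```text
clock: 19.07
position: [0.541, -0.2807, 0.0162]
ee_rot: [0.0, 0.999, 0.037, -0.0]
contact_force: [0.0, 0.1, -0.5]
width: 0.0855
gripper_force: 0.0
```

Emit:
{"method": "apply_moves", "body": {"steps": [0, 0, 1, 0, 0, 0, 4, 0, 0, 0, 8, 0, 0, 0, 12, 0, 0, 0, 16, 0, -3, 0, 19, 0, -6, 0, 20, 0, -8, 0, 20, 0]}}

```text
clock: 19.73
position: [0.4605, -0.2816, 0.2211]
ee_rot: [0.003, 0.999, 0.037, 0.002]
contact_force: [0.0, 0.6, -0.7]
width: 0.0856
gripper_force: 0.0
```

Emit:
{"method": "apply_moves", "body": {"steps": [-4, -1, 0, 0, -8, -2, 0, 0, -12, -3, 0, 0, -16, -4, 0, 0, -16, -4, 0, 0]}}

```text
clock: 20.15
position: [0.2945, -0.3212, 0.217]
ee_rot: [0.001, 0.999, 0.034, -0.002]
contact_force: [0.9, 0.8, -0.5]
width: 0.0853
gripper_force: 0.0
```

Run:
```python
from h import *
s=get_state();print(s['clock'],s['position'],s['width'])
a=cv2.resize(get_image("scene"),(400,300));b=cv2.resize(get_image("side"),(400,300))
cv2.imwrite("pics/end.png",cv2.cvtColor(np.vstack([a,b]),cv2.COLOR_RGB2BGR))
```

```text
20.15 [ 0.29451501 -0.32123983  0.21703653] 0.08532787000198361
```

View pics/end.png

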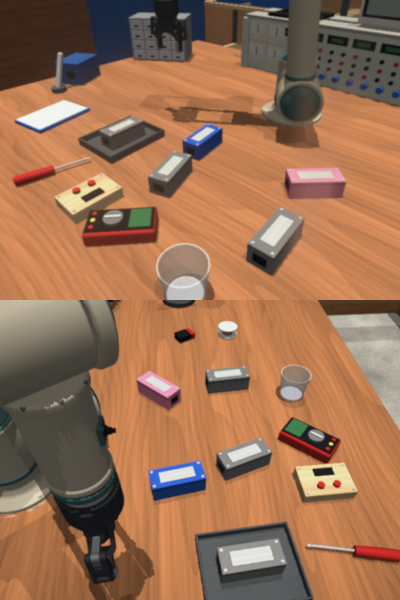

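The picture shows the rattling box flat inside the tray, with its plate near (252,556) in the lower view. The other two stand lid up on the bench, near (171,170) and (277,238) in the upper view. The arm is clear of everything.

```bash
python3 -c "
from rig import *
print(sign_off())"
```

```text
the job is handed in; nothing more can be done
None
```

The rattling housing was the middle one (first seen at about x 0.48, y 0.15). It now lies lid up on the tray floor, the other two stand lid up on the bench clear of the tray, and the job was handed in at about 20 s; the third housing was not shaken because the middle one's moment flip (0.136 N m in all) was conclusive.

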